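# Switch on the LED candle in the black holder

### The job

Switch on the electric candle in the black fluted holder: with the fingertips press the candle's top gently all the way down, keep it down for two seconds, then let it spring up and withdraw the hand a good hand's width above it. Do not pick up, slide or tip the holder, and leave the candles in the white and blue holders, the black vase and the white bowl untouched.

Things in the scene. Friction and masses are not known exactly. Their poses are not given: they have to be found in the camera images.
- black_holder: the one to work on: black fluted ceramic candle holder, a round cup 90 mm across and 48 mm tall (flutes to 98 mm across), loose on the counter, about 0.5 kg with its candle. Origin: centre of its underside, z up. In it stands an ivory electric candle, 50 mm across, that rises 16 mm above the holder's rim, with a flat top and a flat orange dot at its centre; the whole candle is a push button with 8 mm of travel. The candle and holder should not be pushed with more than 20 N
- black_candle_top (a point): centre of the flat top face of the candle in the black holder, 64 mm above the counter when the candle is up; it goes down with the candle
- black_candle (a joint): how far the candle in the black holder is pressed down, m: 0 up (rest), 0.008 fully down. A spring pushes it up again; it starts to move at about 1.5 N and takes about 5 N to push fully down
- white_holder: bystander: white fluted ceramic candle holder, a round cup 90 mm across and 48 mm tall (flutes to 98 mm across), loose on the counter, about 0.5 kg with its candle. Origin: centre of its underside, z up. It holds the same kind of candle
- white_candle (a joint): how far the candle in the white holder is pressed down, m: 0 up (rest), 0.008 fully down. A spring pushes it up again; it starts to move at about 1.5 N and takes about 5 N to push fully down
- blue_holder: bystander: plain smooth blue ceramic candle holder, a round cup 90 mm across and 48 mm tall, loose on the counter, about 0.5 kg with its candle. Origin: centre of its underside, z up. It holds the same kind of candle
- blue_candle (a joint): how far the candle in the blue holder is pressed down, m: 0 up (rest), 0.008 fully down. A spring pushes it up again; it starts to move at about 1.5 N and takes about 5 N to push fully down
- vase: bystander: black vase, 76 mm across at its widest, 150 mm tall, loose, beyond the candles. Origin: centre of its underside, z up
- bowl: bystander: white ribbed bowl filled with pale round bath balls, about 125 mm across and 75 mm tall, loose, beyond the candles. Origin: centre of its underside, z up
Not all that is in view belongs to the job. Leave any yellow look-alike of the black_holder alone.

How it is judged:
By the outcome, as a careful person would: the job done as asked, in the order asked, and still so for the second after the job is handed in, with the robot touching nothing.
It also fails if it takes over 40 s, if anything falls off the work surface, if the arm or the gripper's body presses on something with over 40 N, if the wrist force passes 120 N, or if a joint passes its speed limit or range.

### The arm

A 7-joint arm with a two-finger parallel gripper is mounted at the origin on the work surface. World frame = base frame: x ahead of the robot, y to its left, z up, the work surface at z = 0. Lengths are in m, angles in rad, forces in N, time in s.
With the tool pointing down it reaches from about 0.425 to 0.925 m from the base axis. Payload 6.8 kg.
Tool frame: the origin (TCP) lies at the very end of the fingers, on their centre line; the grasp point (between the pads) lies 19 mm behind it; z points along the fingers, y is the line along which they close (so a half turn about z gives the same grasp; the last joint's range is limited). The gripper opens to 85 mm and grips with 20 to 120 N. Pads are 22 mm wide; open, the fingers measure 114 mm over their backs; the gripper's body (76 mm by 85 mm) begins 54 mm behind the grasp point. The pads swing forward as they close: fully open they stand 13 mm farther back than shut.
Start: joints at [-1.367, 0.477, 0.022, 1.555, -0.011, 1.109, -0.083], TCP at [0.207, 0.642, 0.231] pointing down, gripper open.
Joint ranges: [-2.96, 2.96], [-0.34, 2.1], [-1.41, 1.46], [0.24, 2.44], [-1.37, 4.51], [0.17, 1.92], [-2.96, 2.96]. Speed limits (rad/s): [2.39, 2.39, 3.14, 3.14, 3.14, 3.14, 3.14].

### API

Orientations are given as a rotation vector (axis times angle).
In Python, from bench import get_obs, viewer, r gives the robot as it stands. The module is installed in compiled form; this text tells all that it offers.
- The arm moves only by the tool play_rows, never from a script. Its argument "commands" is a list that holds one entry, the list of rows, each a list of 5 numbers: the gripper's target within -1 to 1 (shut at 1, half-way at 0, fully open at -1), then the shift along the tool's x, y, z scaled (see below), then the turn about the tool's z scaled (see below). A call has 1 to 12 rows; each row is the pose to reach, as a shift and turn from the pose commanded when the call began, along the tool's axes at that moment; what a row does not reach only later rows make up. The controller multiplies each number of a shift by 0.2 m and each number of a turn by pi/2 rad. A row lasts 1/12 s, in which the tool goes at most 41.7 mm and 7.16 degrees, less where a joint would pass 70% of its speed; a pose out of reach is approached as far as the arm can. A call with a number of a shift or a turn outside -1 to 1 is refused whole. A call with a gripper value outside its range is refused whole. The fingers move at their own pace and stop on an object; "grip_force" is the grip in N (left out, the last holds). Time passes only in rows, so rows that repeat a pose let the fingers close. It gives the time, the measured TCP pose, the force, the opening and the grip force at its end, in the units of the state.
- get_obs(): the state, without advancing time (a new reading comes with each control period).
- viewer.grab_frame(name): name is "scene" or "top" or "wrist"; returns a dict with "pixels" (480x640x3 uint8, red, green, blue), "fovy" (degrees; the focal length in pixels is half the picture's height over the tangent of half this angle, whatever the lens; pixels are square), "cx", "cy" (the principal point, pixels), "world_to_cam" (4x4, takes a point from world to camera coordinates); the wrist camera has in their place "hand_eye" (4x4, takes a point from camera to tool coordinates, whose origin is the TCP and whose axes are the flange's). Camera axes: x right, y up, looking along -z (the intrinsics and any distortion apply to the point x, -y, -z); pixel columns grow to the right and rows downward; lengths in m; the calibration is good to about 2 mm. A picture is of the moment at which its call begins: read the wrist's pose just before it. There is no depth.
- r.hand_in(): hands the job in; it is judged then, once.
Trained networks look in a picture, given as the dict that the camera call returned (one of the last four; its "shot" number tells which), for a name from the list of things; names that differ only in an ending like _2 or _b are one class to them, and where a whole thing is asked for, a point or a joint stands for the part that bears it (a point fixed in the world has none). Each returns a list of dicts, best first, with "score" (0 to 1); they miss things now and then, are a little off and sometimes report something else, mostly with a low value. They report only what shows in the picture. A call takes as long as a camera call. They do not tell look-alikes from the thing itself.
- viewer.trace(picture, thing): "pixels" (480x640 bool, what is visible of it) and "rect" ([left, top, right, bottom] in pixels, round what is visible of it).
The state is a dict: "clock": time; "joints": joint angles; "qvel": joint speeds; "tau": joint torques, N m; "tcp_pos": TCP position; "orientation": TCP orientation; "contact_force": force on the tool from outside, world axes, zero at the start; "moment": the same for the moment, N m; "grip_width": finger opening in m; "gripper_force": force on a finger pad.
Only numpy, scipy, OpenCV 4.12 (cv2) and the standard library are available. Lean on these libraries where they do the work, as an engineer would, in place of code of your own. Each camera call takes 0.05 s, during which the arm holds its last target. There are 200 camera calls.

## Working session

There is one attempt and no reset: what is moved stays moved. The work goes in short steps, Python scripts to look and compute and a tool call to move; the robot and the scene stay as the last step left them, time stands still between calls to the robot, and variables do not carry over. Pictures are saved under pics/ and viewed, at most 10 in all, crops included, and the job is handed in when it is done.

Besides the shell and the picture viewer there is one more tool, called after "Emit:" as name(argument=value, ...) on one line, values as JSON. play_rows: Moves the arm, as the interface text tells. Shifts and turns lie within -1 to 1; 1 stands for 0.2 m of shift or pi/2 rad of turn. Its arguments: {"type":"object","properties":{"commands":{"type":"array","items":{"type":"array","items":{"type":"array","items":{"type":"number","minimum":-1,"maximum":1}}}},"grip_force":{"type":"number"}},"required":["commands"]}

```bash
mkdir -p pics
python3 - <<'E'
from bench import get_obs, viewer, r
import cv2, numpy as np
o=get_obs(); print({k:np.round(o[k],3).tolist() for k in ('clock','tcp_pos','orientation','contact_force','grip_width')})
ims=[]
for n in ('scene','top'):
    f=viewer.grab_frame(n); print(n,f['fovy'],f['cx'],f['cy'],[k for k in f]); print(np.round(f['world_to_cam'],4).tolist())
    for t in ('black_holder','black_candle_top','vase'):
        try:
            for d in viewer.trace(f,t): print(t,round(d['score'],2),d['rect'])
        except Exception as e: print(t,e)
    cv2.imwrite(f'pics/{n}.png',f['pixels'][:,:,::-1])
E
```

```text
{'clock': 0.0, 'tcp_pos': [0.207, 0.642, 0.23], 'orientation': [-0.488, -3.103, 0.003], 'contact_force': [0.428, 0.539, -0.986], 'grip_width': 0.085}
scene 46.26007832834057 326.21988593590413 237.95819209266799 ['pixels', 'fovy', 'cx', 'cy', 'world_to_cam', 'shot']
[[0.5191, 0.8546, -0.0162, -0.3172], [-0.6559, 0.4104, 0.6335, 0.3652], [0.548, -0.3182, 0.7736, -1.4517], [0.0, 0.0, 0.0, 1.0]]
black_holder 0.66 [164.7, 240.0, 221.7, 289.7]
black_holder 0.6 [161.7, 308.6, 223.9, 370.7]
black_candle_top 0.82 [173.3, 314.6, 205.6, 348.2]
black_candle_top 0.7 [170.3, 243.4, 203.2, 269.6]
vase 0.79 [436.7, 204.9, 478.2, 278.7]
vase 0.74 [291.4, 199.9, 339.7, 253.8]
top 43.12240959932646 311.5302587665982 237.57753515943446 ['pixels', 'fovy', 'cx', 'cy', 'world_to_cam', 'shot']
[[0.0141, -0.9998, -0.011, 0.0145], [0.9946, 0.0129, 0.103, -0.6263], [-0.1029, -0.0124, 0.9946, -1.1312], [0.0, 0.0, 0.0, 1.0]]
black_holder 0.74 [425.5, 278.7, 476.9, 326.5]
black_holder 0.67 [453.6, 198.2, 506.9, 248.7]
black_candle_top 0.84 [438.4, 288.4, 466.9, 314.7]
black_candle_top 0.77 [465.9, 207.6, 498.9, 235.5]
black_candle_top 0.21 [423.8, 275.5, 478.7, 326.4]
vase 0.63 [199.0, 141.6, 243.2, 185.3]
```

View pics/scene.png

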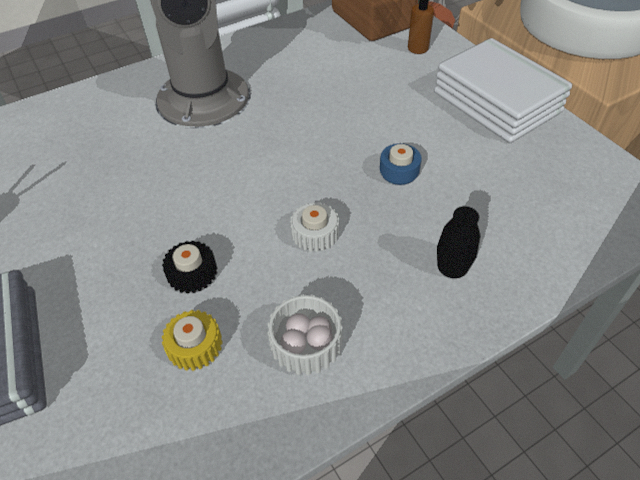

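View pics/top.png

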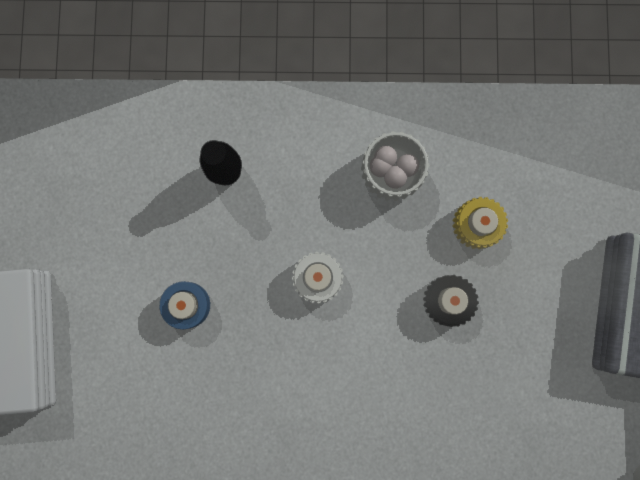

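The scene and top pictures show four candidates for the candle. As (top px / scene px):
- black: (455,300) / (187,255)
- yellow look-alike: (485,221) / (188,328)
- white: (318,277) / (314,215)
- blue: (181,305) / (401,152)

By the description I choose black. Next I localise it and check a crop.

```bash
cat > h.py <<'E'
import numpy as np, cv2
from bench import get_obs, viewer, r
from scipy.spatial.transform import Rotation as R
def ray(f,u,v,T=None):
    fl=240/np.tan(np.radians(f['fovy']/2))
    M=np.linalg.inv(f['world_to_cam']) if T is None else T
    d=M[:3,:3]@np.array([(u-f['cx'])/fl,-(v-f['cy'])/fl,-1]); return M[:3,3],d
def onz(f,u,v,z,T=None):
    p,d=ray(f,u,v,T); return p+d*(z-p[2])/d[2]
def dots(f):
    h=cv2.cvtColor(f['pixels'],cv2.COLOR_RGB2HSV)
    m=((h[...,0]<14)&(h[...,1]>150)&(h[...,2]>120)).astype(np.uint8)
    n,l,s,c=cv2.connectedComponentsWithStats(m)
    return [(c[i],s[i,4]) for i in range(1,n) if s[i,4]>=15]
E
python3 - <<'E'
from h import *
for n in ('scene','top'):
    f=viewer.grab_frame(n)
    for c,a in dots(f): print(n,np.round(c,1),a,np.round(onz(f,*c,.064),4))
    for d in viewer.trace(f,'black_candle_top')[:3]:
        m=cv2.moments(d['pixels'].astype(np.uint8)); print(n,'mask',d['score'],m['m10']/m['m00'],m['m01']/m['m00'])
    if n=='top': cv2.imwrite('pics/crop.png',cv2.resize(f['pixels'][180:350,380:540,::-1],None,fx=3,fy=3))
o=get_obs();print(R.from_rotvec(o['orientation']).as_matrix().round(3), o['joints'])
E
```

```text
scene [401.1 150.7] 26 [0.4944 0.2615 0.064 ]
scene [313.7 213.4] 39 [0.5508 0.0091 0.064 ]
scene [185.5 253.8] 45 [ 0.5107 -0.244   0.064 ]
scene [187.3 327.8] 65 [ 0.6599 -0.3018  0.064 ]
scene mask 0.9 189.2182490752158 331.5893958076449
scene mask 0.64 187.1291390728477 257.3294701986755
top [484.8 220. ] 47 [ 0.6598 -0.2999  0.064 ]
top [180.7 305. ] 47 [0.4945 0.2624 0.064 ]
top mask 0.91 452.68503937007875 300.02677165354334
top mask 0.57 482.48673946957877 221.24960998439937
[[-0.952  0.307 -0.   ]
 [ 0.307  0.952  0.   ]
 [ 0.     0.    -1.   ]] [-1.36710179  0.47696097  0.02235713  1.55540622 -0.01150702  1.10932949
 -0.0831149 ]
```

View pics/crop.png

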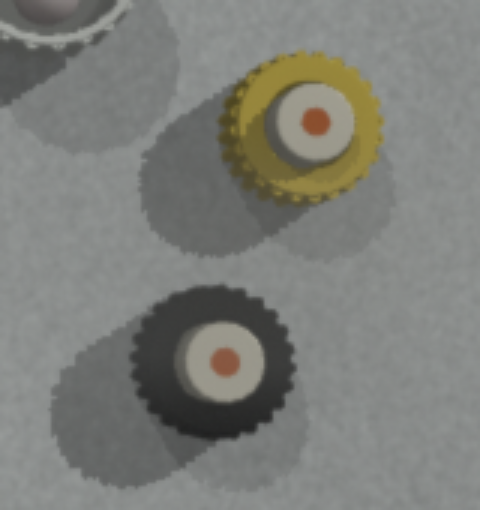

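The crop confirms it: the black fluted holder is at crop (215,362), with its dot at top px (455,300), about (0.511, -0.244) in the world. The yellow look-alike is behind it at crop (305,125). I'm starting the transit with the fingers shut, keeping high.

Emit:
play_rows(commands=[[[1, -0.94, -0.485, 0, 0], [1, -0.94, -0.485, 0, 0], [1, -0.94, -0.485, 0, 0], [1, -0.94, -0.485, 0, 0], [1, -0.94, -0.485, 0, 0], [1, -0.94, -0.485, 0, 0], [1, -0.94, -0.485, 0, 0], [1, -0.94, -0.485, 0, 0]]], grip_force=20)

```text
clock: 1.27
tcp_pos: [0.3561, 0.4928, 0.2316]
orientation: [-0.489, -3.103, -0.001]
contact_force: [-0.7, 0.8, 0.2]
grip_width: 0.0001
gripper_force: 0.0
```

Emit:
play_rows(commands=[[[1, -0.94, -0.485, 0, 0], [1, -0.94, -0.485, 0, 0], [1, -0.94, -0.485, 0, 0], [1, -0.94, -0.485, 0, 0], [1, -0.94, -0.485, 0, 0], [1, -0.94, -0.485, 0, 0], [1, -0.94, -0.485, 0, 0]]])

```text
clock: 1.85
tcp_pos: [0.5069, 0.3412, 0.2313]
orientation: [0.493, 3.102, -0.001]
contact_force: [-0.7, 0.0, 0.2]
grip_width: 0.0002
gripper_force: 0.0
```

Emit:
play_rows(commands=[[[1, -0.42, -0.81, 0, 0], [1, -0.42, -0.81, 0, 0], [1, -0.42, -0.81, 0, 0], [1, -0.42, -0.81, 0, 0], [1, -0.42, -0.81, 0, 0], [1, -0.42, -0.81, 0, 0], [1, -0.42, -0.81, 0, 0]]])

```text
clock: 2.43
tcp_pos: [0.535, 0.1647, 0.2314]
orientation: [-0.485, -3.104, -0.002]
contact_force: [-1.4, 0.6, 0.2]
grip_width: 0.0001
gripper_force: 0.0
```

Emit:
play_rows(commands=[[[1, -0.31, -0.95, 0, 0], [1, -0.31, -0.95, 0, 0], [1, -0.31, -0.95, 0, 0], [1, -0.31, -0.95, 0, 0], [1, -0.31, -0.95, 0, 0], [1, -0.31, -0.95, 0, 0], [1, -0.31, -0.95, 0, 0]]])

```text
clock: 3.02
tcp_pos: [0.5368, -0.0359, 0.2313]
orientation: [0.487, 3.104, 0.001]
contact_force: [0.2, 1.5, 0.5]
grip_width: 0.0001
gripper_force: 0.0
```

Emit:
play_rows(commands=[[[1, -0.17, -0.945, 0, 0], [1, -0.17, -0.945, 0, 0], [1, -0.17, -0.945, 0, 0], [1, -0.17, -0.945, 0, 0], [1, -0.17, -0.945, 0, 0], [1, -0.17, -0.945, 0, 0], [1, -0.17, -0.945, 0, 0], [1, -0.17, -0.945, 0, 0]]])

```text
clock: 3.68
tcp_pos: [0.5125, -0.2237, 0.2309]
orientation: [-0.479, -3.104, -0.003]
contact_force: [0.2, 0.8, 0.0]
grip_width: 0.0003
gripper_force: 0.0
```

```bash
cat > look.py <<'E'
from h import *
import sys
o=get_obs(); f=viewer.grab_frame('wrist')
W=np.eye(4); W[:3,:3]=R.from_rotvec(o['orientation']).as_matrix(); W[:3,3]=o['tcp_pos']
T=W@f['hand_eye']
for c,a in dots(f):
    p=onz(f,*c,.064,T); print(np.round(c,1),a,p.round(4),'tool shift/0.2:',((np.linalg.inv(W)@np.r_[p,1])[:3]/.2).round(3))
print(o['tcp_pos'],o['contact_force'],o['joints'].round(2) if hasattr(o['joints'],'round') else o['joints'])
cv2.imwrite(sys.argv[1],f['pixels'][:,:,::-1])
t=viewer.grab_frame('top')
for c,a in dots(t): print('top',np.round(c,1),a,onz(t,*c,.064).round(4))
E
python3 look.py pics/w1.png
```

```text
[575.7 177.5] 284 [0.5486 0.0116 0.064 ] tool shift/0.2: [0.182 1.175 0.836]
[298.4 217.9] 246 [ 0.5083 -0.2421  0.064 ] tool shift/0.2: [-0.008 -0.095  0.834]
[ 0.51248771 -0.22371946  0.23087609] [0.21731835 0.84327337 0.00906427] [-0.02  0.3   0.4   1.86 -0.14  1.01  1.7 ]
top [484.8 220. ] 47 [ 0.6598 -0.2999  0.064 ]
top [180.7 305. ] 47 [0.4945 0.2624 0.064 ]
```

View pics/w1.png

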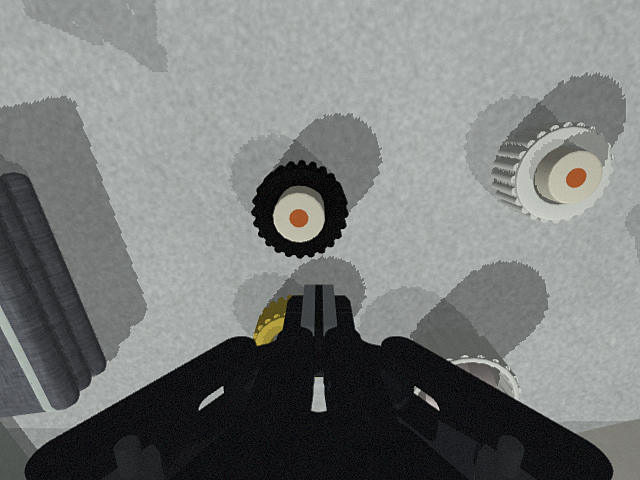

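The wrist view shows the black candle's dot at (298,218). Its position agrees with the scene camera to about 3 mm. I'm moving above it at about z = 0.10.

Emit:
play_rows(commands=[[[1, -0.02, -0.08, 0, 0], [1, -0.02, -0.08, 0.2, 0], [1, -0.02, -0.08, 0.35, 0], [1, -0.02, -0.08, 0.5, 0], [1, -0.02, -0.08, 0.6, 0], [1, -0.02, -0.08, 0.65, 0], [1, -0.02, -0.08, 0.65, 0], [1, -0.02, -0.08, 0.65, 0], [1, -0.02, -0.08, 0.65, 0]]])

```text
clock: 4.53
tcp_pos: [0.511, -0.244, 0.1027]
orientation: [0.486, 3.101, -0.0]
contact_force: [-0.2, 0.2, -0.1]
grip_width: 0.0001
gripper_force: 0.0
```

```bash
python3 look.py pics/w2.png
```

```text
[320.4 266.6] 664 [ 0.5083 -0.2422  0.064 ] tool shift/0.2: [0.016 0.005 0.194]
[ 0.51098133 -0.2440233   0.1027212 ] [-0.19095854  0.23054697 -0.14921683] [ 0.06  0.48  0.35  1.95 -0.23  0.75  1.81]
top [484.8 220. ] 47 [ 0.6598 -0.2999  0.064 ]
top [180.7 305. ] 47 [0.4945 0.2624 0.064 ]
```

View pics/w2.png

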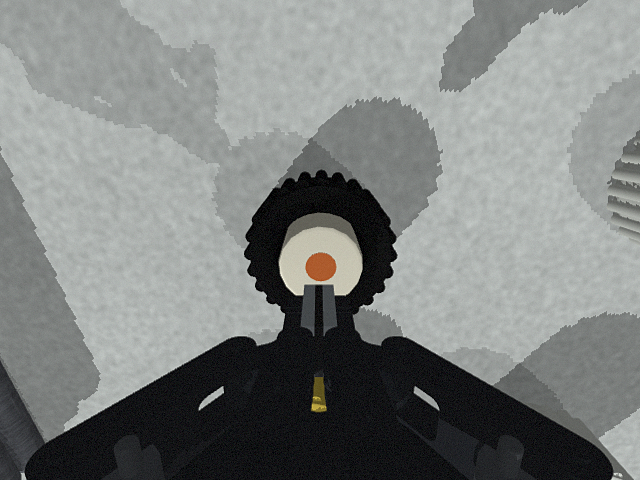

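The fingertips at (319,285) line up with the dot at (320,267). I'm correcting 2 mm and descending to just above the top.

Emit:
play_rows(commands=[[[1, 0.01, 0.003, 0.04, 0], [1, 0.01, 0.003, 0.09, 0], [1, 0.01, 0.003, 0.13, 0], [1, 0.01, 0.003, 0.155, 0], [1, 0.01, 0.003, 0.165, 0], [1, 0.01, 0.003, 0.165, 0], [1, 0.01, 0.003, 0.165, 0]]])

```text
clock: 5.22
tcp_pos: [0.5079, -0.243, 0.0681]
orientation: [-0.488, -3.103, 0.0]
contact_force: [0.3, -0.6, 0.2]
grip_width: 0.0003
gripper_force: 0.0
```

Emit:
play_rows(commands=[[[1, 0, 0, 0.005, 0], [1, 0, 0, 0.01, 0], [1, 0, 0, 0.015, 0], [1, 0, 0, 0.02, 0], [1, 0, 0, 0.025, 0], [1, 0, 0, 0.03, 0], [1, 0, 0, 0.03, 0], [1, 0, 0, 0.03, 0]]])

```text
clock: 5.88
tcp_pos: [0.5081, -0.243, 0.0624]
orientation: [0.488, 3.103, 0.0]
contact_force: [0.8, -0.8, 1.9]
grip_width: -0.0003
gripper_force: 0.9
```

Emit:
play_rows(commands=[[[1, 0, 0, 0.005, 0], [1, 0, 0, 0.01, 0], [1, 0, 0, 0.015, 0], [1, 0, 0, 0.02, 0], [1, 0, 0, 0.02, 0], [1, 0, 0, 0.02, 0]]])

```text
clock: 6.38
tcp_pos: [0.5081, -0.2429, 0.0583]
orientation: [0.488, 3.103, 0.0]
contact_force: [-0.3, 0.2, 3.4]
grip_width: -0.0001
gripper_force: 1.8
```

Emit:
play_rows(commands=[[[1, 0, 0, 0.004, 0], [1, 0, 0, 0.008, 0], [1, 0, 0, 0.01, 0], [1, 0, 0, 0.01, 0]]])

```text
clock: 6.72
tcp_pos: [0.5081, -0.243, 0.0563]
orientation: [0.488, 3.103, -0.0]
contact_force: [-0.2, 1.1, 3.9]
grip_width: 0.0004
gripper_force: 2.2
```

Emit:
play_rows(commands=[[[1, 0, 0, 0.003, 0], [1, 0, 0, 0.005, 0], [1, 0, 0, 0.005, 0], [1, 0, 0, 0.005, 0]]])

```text
clock: 7.05
tcp_pos: [0.5081, -0.243, 0.056]
orientation: [0.488, 3.103, 0.0]
contact_force: [-2.1, 1.4, 11.0]
grip_width: 0.0002
gripper_force: 5.7
```

The stop is reached: 11 N, with the tip at 0.056. Now I hold.

Emit:
play_rows(commands=[[[1, 0, 0, 0, 0], [1, 0, 0, 0, 0], [1, 0, 0, 0, 0], [1, 0, 0, 0, 0], [1, 0, 0, 0, 0], [1, 0, 0, 0, 0], [1, 0, 0, 0, 0], [1, 0, 0, 0, 0], [1, 0, 0, 0, 0], [1, 0, 0, 0, 0], [1, 0, 0, 0, 0], [1, 0, 0, 0, 0]]])

```text
clock: 8.05
tcp_pos: [0.5081, -0.243, 0.056]
orientation: [0.488, 3.103, 0.0]
contact_force: [-2.8, 1.5, 10.2]
grip_width: 0.0001
gripper_force: 5.6
```

Emit:
play_rows(commands=[[[1, 0, 0, 0, 0], [1, 0, 0, 0, 0], [1, 0, 0, 0, 0], [1, 0, 0, 0, 0], [1, 0, 0, 0, 0], [1, 0, 0, 0, 0], [1, 0, 0, 0, 0], [1, 0, 0, 0, 0], [1, 0, 0, 0, 0], [1, 0, 0, 0, 0], [1, 0, 0, 0, 0], [1, 0, 0, 0, 0]]])

```text
clock: 9.05
tcp_pos: [0.5081, -0.243, 0.056]
orientation: [0.488, 3.103, 0.0]
contact_force: [-2.1, 0.9, 12.0]
grip_width: 0.0004
gripper_force: 5.6
```

Emit:
play_rows(commands=[[[1, 0, 0, 0, 0], [1, 0, 0, 0, 0], [1, 0, 0, 0, 0], [1, 0, 0, 0, 0]]])

```text
clock: 9.38
tcp_pos: [0.5081, -0.243, 0.056]
orientation: [0.488, 3.103, 0.0]
contact_force: [-3.2, 1.3, 11.0]
grip_width: -0.0002
gripper_force: 5.6
```

Emit:
play_rows(commands=[[[1, 0, 0, -0.015, 0], [1, 0, 0, -0.03, 0], [1, 0, 0, -0.05, 0], [1, 0, 0, -0.1, 0], [1, 0, 0, -0.2, 0], [1, 0, 0, -0.35, 0], [1, 0, 0, -0.5, 0], [1, 0, 0, -0.65, 0], [1, 0, 0, -0.8, 0], [1, 0, 0, -0.9, 0], [1, 0, 0, -0.9, 0], [1, 0, 0, -0.9, 0]]])

```text
clock: 10.38
tcp_pos: [0.5082, -0.2431, 0.2365]
orientation: [0.488, 3.101, -0.0]
contact_force: [-0.4, 0.4, -0.8]
grip_width: -0.0002
gripper_force: 0.0
```

```bash
python3 look.py pics/w3.png; python3 -c "
from h import *
f=viewer.grab_frame('scene')
for c,a in dots(f): print(c.round(1),a,onz(f,*c,.064).round(4))"
```

```text
[593.9 172.5] 278 [0.5483 0.0117 0.064 ] tool shift/0.2: [0.202 1.274 0.863]
[319.6 213.8] 246 [ 0.508  -0.2419  0.064 ] tool shift/0.2: [0.004 0.005 0.863]
[ 0.50815881 -0.24309748  0.23652712] [-0.43564564  0.37854069 -0.8299054 ] [-0.    0.3   0.42  1.85 -0.14  1.02  1.73]
top [484.8 220. ] 47 [ 0.6598 -0.2999  0.064 ]
top [180.7 305. ] 47 [0.4945 0.2624 0.064 ]
[401.1 150.7] 26 [0.4944 0.2615 0.064 ]
[313.7 213.4] 39 [0.5508 0.0091 0.064 ]
[185.5 253.7] 44 [ 0.5106 -0.2439  0.064 ]
[187.3 327.8] 65 [ 0.6599 -0.3018  0.064 ]
```

View pics/w3.png

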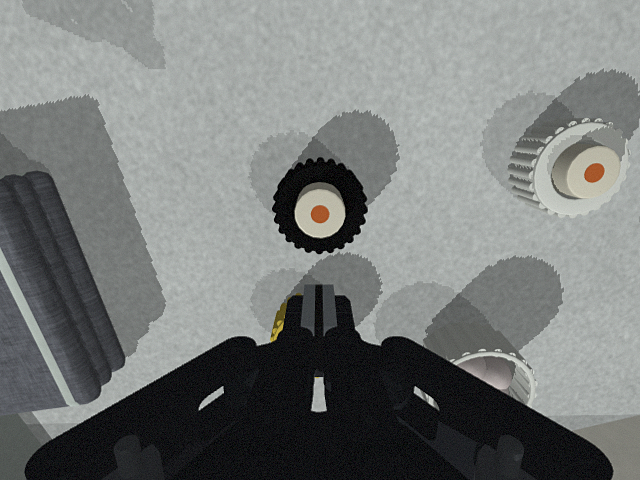

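The candle is up again at (320,214), the holder hasn't moved, and the hand is 170 mm above it. Handing in.

```bash
python3 -c "
from bench import r
print(r.hand_in())"
```

```text
the job is handed in; nothing more can be done
None
```

The candle in the black holder was pressed fully down at about 11 N, held for over two seconds and let spring back up; the hand is now about 17 cm above it, the holders did not move and nothing else was touched, and the job is handed in (no verdict was returned).

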